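# Hang the work lantern on the sprung hook and test it with a tug

## Robot

A 7-joint arm with a two-finger parallel gripper is mounted at the origin on the work surface. World frame = base frame: x ahead of the robot, y to its left, z up, the work surface at z = 0. Lengths are in m, angles in degrees, forces in N, time in s.
With the tool pointing down it reaches from about 0.425 to 0.875 m from the base axis. Payload 4.7 kg.
Tool frame: the origin (TCP) lies between the finger pads; the fingertips stand 19 mm ahead of it and the grasp point (between the pads) is the TCP; x points along the fingers, z is the direction in which the jaws open and shut, and the axes are right-handed (so a half turn about x gives the same grasp; the last joint's range is limited). The gripper opens to 87 mm and grips with 3 to 60 N. Pads are 19 mm wide; open, the fingers measure 117 mm over their backs; the gripper's body (75 mm by 190 mm) begins 51 mm behind the grasp point.
Start: joints at [-73.505, 18.392, -4.016, 83.108, 1.295, 78.541, -3.26], TCP at [0.176, 0.626, 0.242] pointing down, gripper open.
Joint ranges: [-163.93, 163.93], [-17.29, 119.83], [-79.2, 71.16], [3.27, 140.29], [-89.18, 269.18], [5.43, 117.66], [-154.24, 154.24]. Speed limits (degrees/s): [147.25, 147.25, 180, 180, 180, 180, 180].

## Interface

Orientations are given as [roll, pitch, yaw] about the fixed x, y, z axes, in that order (R = Rz(yaw) Ry(pitch) Rx(roll)).
In Python, from cell import monitor, read_camera, camera_model, env, regions_of gives the robot as it stands. The module is installed in compiled form; this text tells all that it offers.
- The arm moves only by the tool step_arm, never from a script. Its argument "deltas" is a list of rows, each a list of 5 numbers: the gripper's target within -1 to 1 (fully open at 1, half-way at 0, shut at -1), then the shift along the tool's x, y, z in m, then the turn about the tool's x in degrees. A call has 1 to 12 rows; each row is the pose to reach, as a shift and turn from the pose commanded when the call began, along the tool's axes at that moment; what a row does not reach only later rows make up. A row lasts 1/8 s, in which the tool goes at most 62.5 mm and 10.7 degrees, less where a joint would pass 70% of its speed; a pose out of reach is approached as far as the arm can. A call with a gripper value outside its range is refused whole. The fingers move at their own pace and stop on an object; "newtons" is the grip in N (left out, the last holds). Time passes only in rows, so rows that repeat a pose let the fingers close. It gives the time, the measured TCP pose, the force and the opening at its end, in the units of the state.
- monitor.get_obs(): the state, without advancing time (a new reading comes with each control period).
- read_camera(name): name is "scene" or "top" or "wrist"; returns (picture, depth): 420x560x3 uint8, red, green, blue; 420x560 float32, m along the optical axis (not along the pixel's ray), 0 where there is no reading.
- camera_model(name): a dict with "fx", "fy", "cx", "cy" (pixels), "xyz" and "attitude" of the camera in the world. Camera axes: x right, y down, z forward; pixel columns grow to the right and rows downward; lengths in m; the calibration is good to about 2 mm. The wrist camera is an equidistant fisheye: a pixel r from the principal point sees the ray r / f radians off the axis. A picture is of the moment at which its call begins: read the wrist's pose just before it. camera_model takes no time and is no camera call; for the wrist camera it gives the pose at the moment of the call.
- env.sign_off(): hands the job in, once; it reports no verdict.
Trained networks look in the newest picture that a camera, given by its name, has taken for a name from the list of things; names that differ only in an ending like _2 or _b are one class to them, and where a whole thing is asked for, a point or a joint stands for the part that bears it (a point fixed in the world has none). Each returns a list of dicts, best first, with "p" (0 to 1); they miss things now and then, are a little off and sometimes report something else, mostly with a low value. They report only what shows in the picture. A call takes as long as a camera call. They do not tell look-alikes from the thing itself.
- regions_of(camera, thing): "pixels" (420x560 bool, what is visible of it) and "pixel" ([column, row] in pixels, amid what is visible of it).
The state is a dict: "time_s": time; "qpos": joint angles; "joint_velocities": joint speeds; "effort": joint torques, N m; "tool_pos": TCP position; "tool_rot": TCP orientation; "force": force on the tool from outside, world axes, zero at the start; "wrist_torque": the same for the moment, N m; "grip_width": finger opening in m.
Only numpy, scipy, OpenCV 4.12 (cv2) and the standard library are available. Lean on these libraries where they do the work, as an engineer would, in place of code of your own. Each camera call takes 0.05 s, during which the arm holds its last target. There are 200 camera calls.

## Task

Pick up the small blue work lantern by its yellow strap handle and hang it on the hook of the stand with the orange collars, setting it down softly until the hook takes it. Then, still holding it, give it a gentle, steady downward tug of about 8 N for a second to confirm that it is held (never more than 15 N on the hook), let go and leave it hanging still. Leave the other things on the bench where they are.

Things in the scene. Friction and masses are not known exactly. Their poses are not given: they have to be found in the camera images.
- lantern: Work lantern standing upright, 0.25 kg (+-30 %): round body 64 mm across, 80 mm high, blue with a white lens, and on it a stiff yellow strap handle, an upside-down U: two upright flat legs 14 mm wide (x), 4 mm thick (y), 58 mm over their outer faces, and a cross bar, top at 144 mm. Origin: centre of the underside; z up. Grasp across the legs (close along y), fingertips 108 mm above the underside
- lantern_eye (a point): Middle of the underside of the lantern's cross bar (14 mm wide in x, 4 mm thick), 140 mm above the lantern's origin: this comes to lie on the hook. The opening below the bar is 50 mm wide (y) and 60 mm high. Axes as the lantern's; half a turn of yaw makes no difference
- orange_stand: Fixed stand with orange collars: steel base plate 130 x 110 x 12 mm, post 18 mm thick and 207 mm high, orange sleeve 34 mm across at its top, hook arm along its own -x (its yaw varies). The sleeve with the hook is clamped by hand up to 10 mm above or below its nominal height. Origin: on the post's axis at the underside of the base
- orange_hook_seat (a point): Middle of the hook's trough floor at its NOMINAL height, 205 mm above the bench; the real floor is up to 10 mm higher or lower (not measured: feel it). 85 mm from the post along the stand's -x; axes as the stand's. 8 mm bar; floor 24 mm long (x), ends slope up 14 mm to the tip (-x) and arm. Sprung: gives down 1 mm per 8 N after 2 N, 12 mm at most. Lantern x along hook x
- black_stand: The same kind of stand and hook with black collars: not to be used. Origin and axes as the orange stand's
- plane: Hand plane 230 x 58 mm, 90 mm high; bystander. Origin: centre of its underside
- try_square: Try square lying flat, wooden stock 120 mm, steel blade 160 mm; bystander. Origin: centre of the underside of the stock
- oilstone: Grey sharpening stone 150 x 55 x 28 mm; bystander. Origin: centre of its underside
- glue: Yellow glue bottle, 60 mm in diameter, 160 mm high; bystander. Origin: centre of its underside
There are look-alikes about, which are no part of the job. What is shaped like the orange_stand but pink is not meant. What is shaped like the lantern but pink is not meant.

How it is judged (in metres and radians):
On the way, in this order (a step that is already met when the one before it is completed fails the run):
1. the lantern, still held, has its cross bar down on the floor of the orange stand's hook, loading it lightly (0.5 to 5.5 N) (horizontal distance between lantern_eye and orange_hook_seat below 0.012 m and z of lantern_eye in the frame of orange_hook_seat between -0.016 and 0.013 m and contact force between the fingers and lantern above 0.5 N and contact force between lantern and orange_stand between 0.5 and 5.5 N), for 0.1 s.
2. still held, the lantern is tugged down so that it bears on the hook with more than 6 N for half a second (horizontal distance between lantern_eye and orange_hook_seat below 0.012 m and z of lantern_eye in the frame of orange_hook_seat between -0.016 and 0.013 m and contact force between the fingers and lantern above 0.5 N and contact force between lantern and orange_stand above 6 N), for 0.5 s.
At the end, for the whole second after the job is handed in: the lantern hangs free on the orange stand's hook: the middle of its cross bar's underside within 12 mm sideways of the hook's seat and between 16 mm below and 13 mm above the seat's nominal height, its weight on the hook, within 0.2 rad of upright, slower than 0.06 m/s (horizontal distance between lantern_eye and orange_hook_seat below 0.012 m and z of lantern_eye in the frame of orange_hook_seat between -0.016 and 0.013 m and contact force between lantern and orange_stand above 0.5 N and angle between lantern's own z axis and vertical below 0.2 rad and linear speed of lantern below 0.06 m/s); the robot touches nothing.
It fails at once if the lantern bears on the orange stand with more than 15 N (tugged too hard or rammed) (contact force between lantern and orange_stand above 15 N).
It fails at once if another thing on the bench is moved by more than 30 mm (distance of any of plane, try_square, oilstone, glue from where it was at the start of the episode above 0.03 m).
It also fails if it takes over 70 s, if anything falls off the work surface, if the arm or the gripper's body presses on something with over 40 N, if the wrist force passes 120 N, or if a joint passes its speed limit or range.

## Working session

There is one attempt and no reset: what is moved stays moved. The work goes in short steps, Python scripts to look and compute and a tool call to move; the robot and the scene stay as the last step left them, time stands still between calls to the robot, and variables do not carry over. Pictures are saved under pics/ and viewed, about 8 in all and at most 12, crops included, and the job is handed in when it is done.

Besides the shell and the picture viewer there is one more tool, called after "Emit:" as name(argument=value, ...), one argument or row to a line, values as JSON. step_arm: Moves the arm, as the interface text tells. Its arguments: {"type":"object","properties":{"deltas":{"type":"array"},"newtons":{"type":"number"}},"required":["deltas"]}

```bash
mkdir -p pics; cat > h.py <<'E'
import numpy as np, cv2
from scipy.spatial.transform import Rotation as R
from cell import monitor, read_camera, camera_model, env, regions_of
def rot(m):
    a=np.array(m['attitude'],float)
    return a if a.shape==(3,3) else R.from_euler('xyz',a,degrees=True).as_matrix()
def world(name,m,depth,mask=None):
    v,u=np.nonzero((depth>0) if mask is None else (mask&(depth>0)))
    z=depth[v,u]; x=(u-m['cx'])/m['fx']; y=(v-m['cy'])/m['fy']
    if name=='wrist':
        r=np.hypot(x,y)+1e-9; k=np.tan(r)/r; x=x*k;y=y*k
    P=np.c_[x*z,y*z,z]
    return P@rot(m).T+np.array(m['xyz']),u,v
def save(p,im): cv2.imwrite('pics/'+p,im[:,:,::-1])
E
python3 - <<'E'
from h import *
o=monitor.get_obs();print(o['tool_pos'],o['tool_rot'],o['force'],o['grip_width'])
for c in ['scene','top']:
    im,d=read_camera(c);m=camera_model(c);print(c,m);save(c+'0.png',im);np.savez(c+'0.npz',im=im,d=d)
    for t in ['lantern','orange_stand','black_stand','plane','try_square','oilstone','glue']:
        for r in regions_of(c,t):
            P,u,v=world(c,m,d,r['pixels'])
            if len(P): print(c,t,round(r['p'],2),np.round(r['pixel']),len(P),np.median(P,0).round(3),P.min(0).round(3),P.max(0).round(3),im[v,u].mean(0).round())
E
```

```text
[0.17565794 0.62529072 0.24047895] [-176.58109315   89.89289583 -102.26542746] [ 0.7858104  -0.00234807  0.41122793] 0.08697254057457737
scene {'fx': 393.78966932592755, 'fy': 393.78966932592755, 'cx': 279.53417496463334, 'cy': 211.99941501965918, 'xyz': array([ 1.05692938, -0.12660263,  1.06790969]), 'attitude': array([-150.56072586,    0.87685558,   74.91611302])}
scene lantern 0.77 [305. 195.] 684 [0.484 0.088 0.08 ] [ 0.384  0.06  -0.002] [0.508 0.143 0.15 ] [103. 103. 107.]
scene lantern 0.58 [269. 205.] 663 [ 0.481 -0.019  0.08 ] [ 0.383 -0.051 -0.002] [0.502 0.023 0.149] [180. 119.  97.]
scene orange_stand 0.86 [216. 181.] 1569 [ 0.336 -0.154  0.014] [ 0.125 -0.218 -0.003] [ 0.404 -0.094  0.213] [208. 124. 133.]
scene orange_stand 0.72 [374. 260.] 1959 [0.715 0.213 0.014] [ 0.602  0.16  -0.003] [0.781 0.275 0.22 ] [111.  91.  75.]
scene black_stand 0.64 [219. 295.] 2280 [ 0.695 -0.205  0.014] [ 0.462 -0.267 -0.004] [ 0.765 -0.14   0.221] [92. 84. 74.]
scene plane 0.71 [143. 244.] 1454 [ 0.487 -0.402  0.034] [ 0.358 -0.5   -0.004] [ 0.58  -0.323  0.092] [101.  85.  70.]
scene t
[... 920 characters left out ...]
]
top orange_stand 0.39 [235. 228.] 600 [0.474 0.09  0.081] [ 0.445  0.061 -0.004] [0.517 0.131 0.151] [77. 94. 96.]
top black_stand 0.71 [352. 146.] 2035 [ 0.679 -0.196  0.014] [ 0.58  -0.263 -0.005] [ 0.762 -0.141  0.225] [66. 63. 59.]
top plane 0.92 [432. 231.] 2250 [ 0.471 -0.401  0.034] [ 0.365 -0.502 -0.007] [ 0.582 -0.322  0.095] [82. 70. 57.]
top try_square 0.88 [138. 275.] 1216 [0.349 0.354 0.009] [ 0.241  0.299 -0.005] [0.445 0.413 0.026] [136. 119. 105.]
top oilstone 0.96 [138. 188.] 1393 [0.569 0.353 0.029] [ 0.491  0.298 -0.005] [0.651 0.419 0.038] [107. 103.  95.]
top glue 0.78 [284. 157.] 554 [ 0.64  -0.031  0.11 ] [ 0.621 -0.06   0.003] [ 0.699 -0.002  0.168] [144. 108.  20.]
```

```bash
python3 - <<'E'
from h import *
s=np.load('scene0.npz')['im'];t=np.load('top0.npz')['im']
a=cv2.resize(s[130:330,160:440],(800,571),interpolation=cv2.INTER_CUBIC);save('s_crop.png',a)
b=cv2.resize(t[90:290,150:400],(750,600),interpolation=cv2.INTER_CUBIC);save('t_crop.png',b)
# points above heights
for c in ['scene','top']:
    f=np.load(c+'0.npz');m=camera_model(c);P,u,v=world(c,m,f['d']);C=f['im'][v,u].astype(int)
    # lantern bar
    for nm,box,zr in [('bar',(.43,.53,.03,.14),(.135,.16)),('arm',(.55,.8,.14,.30),(.18,.24)),('base',(.55,.8,.14,.30),(.009,.018))]:
        k=(P[:,0]>box[0])&(P[:,0]<box[1])&(P[:,1]>box[2])&(P[:,1]<box[3])&(P[:,2]>zr[0])&(P[:,2]<zr[1])
        Q=P[k];print(c,nm,len(Q))
        if len(Q)>3:
            (cx,cy),wh,an=cv2.minAreaRect(Q[:,:2].astype(np.float32));print('  mean',Q.mean(0).round(4),'rect',round(cx,4),round(cy,4),np.round(wh,3),round(an,1), 'z',Q[:,2].min().round(3),Q[:,2].max().round(3))
            if nm!='base' : print(np.c_[Q.round(3),C[k]][:60:2].tolist())
E
```

```text
scene bar 108
  mean [0.4758 0.0911 0.1442] rect 0.4736 0.0923 [0.058 0.019] 59.2 z 0.135 0.15
[[0.456, 0.069, 0.145, 208.0, 169.0, 81.0], [0.458, 0.074, 0.145, 207.0, 161.0, 82.0], [0.459, 0.068, 0.144, 225.0, 199.0, 83.0], [0.462, 0.073, 0.146, 229.0, 193.0, 76.0], [0.464, 0.078, 0.147, 218.0, 174.0, 75.0], [0.463, 0.085, 0.143, 213.0, 167.0, 77.0], [0.464, 0.09, 0.143, 204.0, 158.0, 79.0], [0.464, 0.07, 0.146, 235.0, 223.0, 85.0], [0.463, 0.076, 0.141, 232.0, 198.0, 75.0], [0.466, 0.081, 0.145, 233.0, 200.0, 76.0], [0.468, 0.086, 0.145, 228.0, 190.0, 74.0], [0.471, 0.091, 0.147, 219.0, 175.0, 76.0], [0.471, 0.097, 0.145, 214.0, 168.0, 78.0], [0.466, 0.066, 0.144, 236.0, 227.0, 87.0], [0.467, 0.072, 0.144, 233.0, 201.0, 77.0], [0.469, 0.077, 0.146, 233.0, 201.0, 77.0], [0.471, 0.082, 0.145, 233.0, 199.0, 76.0], [0.472, 0.088, 0.146, 233.0, 201.0, 78.0], [0.473, 0.093, 0.145, 233.0, 202.0, 77.0], [0.476, 0.098, 0.146, 228.0, 192.0, 76.0], [0.476, 0.104, 0.143, 219.0, 176.0, 79.0], [0.477, 0.11, 0.144, 207.0, 159.0, 80.0], [0.466, 0.063, 0.141, 171.0, 138.0, 73.0], [0.47, 0.068, 0.14
[... 3892 characters left out ...]
8, 178.0, 89.0, 14.0], [0.712, 0.231, 0.222, 189.0, 106.0, 20.0], [0.712, 0.228, 0.219, 194.0, 101.0, 4.0], [0.713, 0.224, 0.216, 195.0, 102.0, 0.0], [0.713, 0.219, 0.219, 195.0, 100.0, 0.0], [0.712, 0.214, 0.221, 192.0, 96.0, 0.0], [0.713, 0.209, 0.22, 194.0, 101.0, 0.0], [0.714, 0.206, 0.214, 150.0, 73.0, 21.0], [0.711, 0.233, 0.215, 199.0, 110.0, 12.0], [0.711, 0.228, 0.217, 195.0, 104.0, 2.0], [0.71, 0.223, 0.22, 196.0, 103.0, 0.0], [0.71, 0.218, 0.219, 193.0, 102.0, 21.0], [0.71, 0.214, 0.22, 194.0, 101.0, 4.0], [0.71, 0.209, 0.22, 195.0, 105.0, 13.0], [0.711, 0.205, 0.217, 176.0, 84.0, 4.0]]
top base 1300
  mean [0.7115 0.2102 0.0134] rect 0.6737 0.2202 [0.128 0.251] 82.2 z 0.009 0.018
```

View pics/s_crop.png

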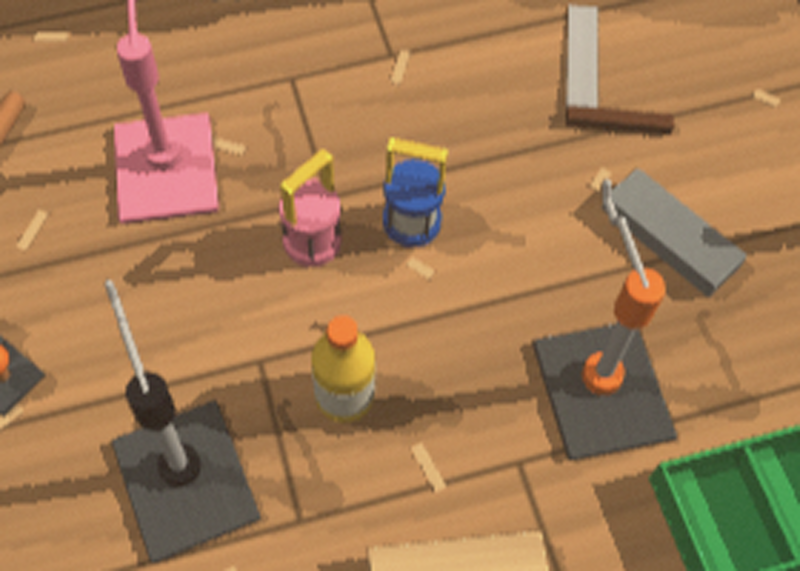

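View pics/t_crop.png

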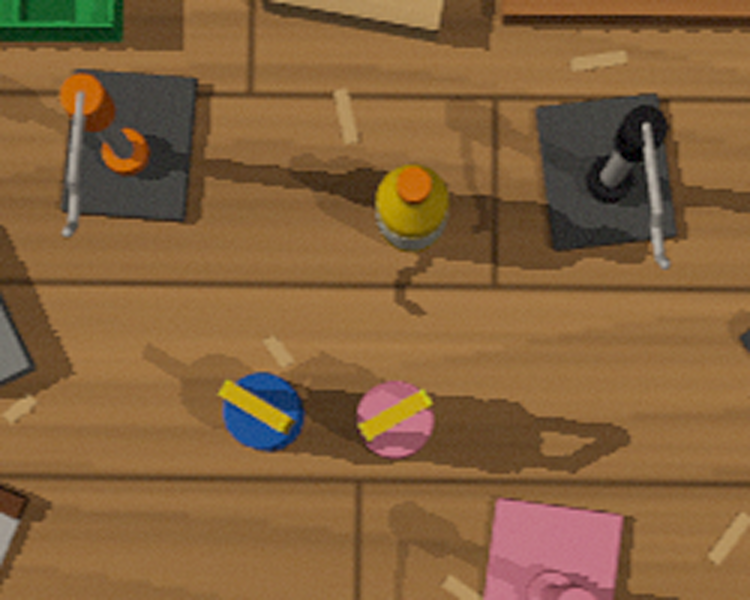

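```bash
cat >> h.py <<'E'
def plan(target,jaw_deg):
    o=monitor.get_obs();M=R.from_euler('xyz',o['tool_rot'],degrees=True).as_matrix()
    d=M.T@(np.array(target)-o['tool_pos']); z=M[:,2];cur=np.degrees(np.arctan2(z[1],z[0]))
    t=-(((jaw_deg-cur)+90)%180-90)
    print('pos',o['tool_pos'].round(4),'toolx',M[:,0].round(3),'tooly',M[:,1].round(3),'jaw',cur.round(1),'delta',d.round(4),'turn',round(t,1),'F',np.round(o['force'],2),'w',round(o['grip_width'],4),'t',o['time_s'],'q',np.round(o['qpos'],0))
E
python3 -c "
from h import *
plan([.476,.092,.25],60)"
```

```text
pos [0.1758 0.6258 0.2416] toolx [ 0.  0. -1.] tooly [-0.963  0.27  -0.   ] jaw 74.3 delta [-0.0084 -0.4334 -0.4328] turn 14.3 F [ 0.35 -0.02 -1.02] w 0.0869 t 0.8 q [-74.  18.  -4.  83.   1.  79.  -3.]
```

Emit:
step_arm(
  deltas=[
    [1, -0.008, -0.04, -0.04, 2],
    [1, -0.008, -0.08, -0.08, 4],
    [1, -0.008, -0.12, -0.12, 6],
    [1, -0.008, -0.16, -0.16, 8],
    [1, -0.008, -0.2, -0.2, 10],
    [1, -0.008, -0.24, -0.24, 12],
    [1, -0.008, -0.28, -0.28, 14],
    [1, -0.008, -0.32, -0.32, 14],
    [1, -0.008, -0.36, -0.36, 14],
    [1, -0.008, -0.4, -0.4, 14],
    [1, -0.008, -0.433, -0.433, 14],
    [1, -0.008, -0.433, -0.433, 14],
  ],
)

```text
time_s: 2.3
tool_pos: [0.477, 0.0876, 0.25]
tool_rot: [-87.2, 89.9, -27.3]
force: [-0.1, 0.1, -0.5]
grip_width: 0.0871
```

```bash
python3 - <<'E'
from h import *
plan([.476,.092,.127],60)
m=camera_model('wrist');im,d=read_camera('wrist');save('w1.png',im);print(m)
P,u,v=world('wrist',m,d)
C=im[v,u].astype(int)
k=(np.hypot(P[:,0]-.476,P[:,1]-.092)<.05)&(abs(P[:,2]-.145)<.008)
Q=P[k];print(len(Q),Q.mean(0).round(4),cv2.minAreaRect(Q[:,:2].astype(np.float32)))
E
```

```text
pos [0.477  0.0876 0.25  ] toolx [ 0.001 -0.001 -1.   ] tooly [-0.865  0.502 -0.001] jaw 59.9 delta [0.123  0.0033 0.0032] turn -0.1 F [-0.11  0.06 -0.53] w 0.0871 t 2.3 q [-41.  -3.  27. 106.   2.  77.  45.]
{'fx': 325.19226210127806, 'fy': 325.19226210127806, 'cx': 283.0374964846887, 'cy': 211.1057493273803, 'xyz': array([0.40605136, 0.1276105 , 0.39280751]), 'attitude': array([ 1.63004378e+02, -4.96074650e-02,  5.99108988e+01])}
1289 [0.4739 0.0923 0.1436] ((0.47448408603668213, 0.09217184036970139), (0.057371836155653, 0.01444626972079277), 60.06184768676758)
```

View pics/w1.png

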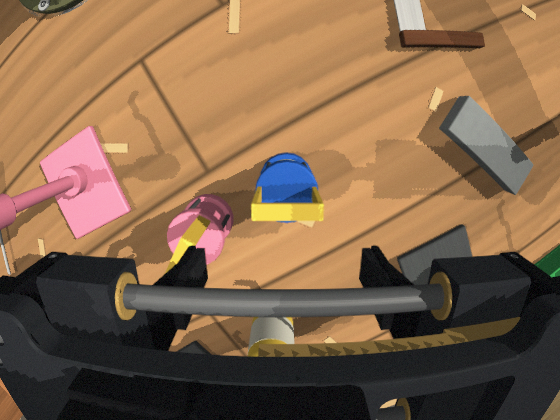

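Emit:
step_arm(
  deltas=[
    [1, 0.0, 0.004, 0.003, 0],
    [1, 0.03, 0.004, 0.003, 0],
    [1, 0.06, 0.004, 0.003, 0],
    [1, 0.09, 0.004, 0.003, 0],
    [1, 0.11, 0.004, 0.003, 0],
    [1, 0.122, 0.004, 0.003, 0],
    [1, 0.122, 0.004, 0.003, 0],
    [-0.2, 0.122, 0.004, 0.003, 0],
    [-0.2, 0.122, 0.004, 0.003, 0],
    [-0.2, 0.122, 0.004, 0.003, 0],
    [-0.2, 0.122, 0.004, 0.003, 0],
    [-0.2, 0.122, 0.004, 0.003, 0],
  ],
  newtons=30,
)

```text
time_s: 3.85
tool_pos: [0.4738, 0.0963, 0.1279]
tool_rot: [-47.2, 90.0, 13.1]
force: [-1.0, -1.0, 2.4]
grip_width: 0.0576
```

```bash
python3 - <<'E'
from h import *
plan([.475,.092,.3],60)
f=np.load('top0.npz');m=camera_model('top');P,u,v=world('top',m,f['d']);C=f['im'][v,u].astype(int)
k=(np.hypot(P[:,0]-.71,P[:,1]-.22)<.03)&(P[:,2]>.208)&(C[:,0]-C[:,2]>100);Q=P[k].astype(np.float32)
print('sleeve',cv2.minEnclosingCircle(Q[:,:2]),np.median(Q,0))
for c in ['top','scene']:
    f=np.load(c+'0.npz');m=camera_model(c);P,u,v=world(c,m,f['d']);C=f['im'][v,u].astype(int)
    k=(P[:,0]>.58)&(P[:,0]<.69)&(abs(P[:,1]-.222)<.02)&(P[:,2]>.19)&(abs(C[:,0]-C[:,2])<60);Q=P[k]
    Q=Q[np.argsort(Q[:,0])];print(c,cv2.fitLine(Q[:,:2].astype(np.float32),cv2.DIST_HUBER,0,.01,.01).ravel())
    for x in np.arange(.59,.69,.004):
        q=Q[abs(Q[:,0]-x)<.002]
        if len(q):print(round(x,3),q[:,2].max().round(4),np.median(q[:,2]).round(4),q[:,1].mean().round(4))
E
```

```text
pos [0.4738 0.0963 0.1279] toolx [ 0.  0. -1.] tooly [-0.869  0.495 -0.   ] jaw 60.3 delta [-0.1721 -0.0032 -0.0031] turn 0.3 F [-1.04 -0.95  2.44] w 0.0576 t 3.85 q [-41.   3.  27. 115.  -2.  62.  47.]Traceback (most recent call last):
  File "<stdin>", line 5, in <module>
cv2.error: OpenCV(4.12.0) /io/opencv/modules/imgproc/src/shapedescr.cpp:201: error: (-215:Assertion failed) count >= 0 && (depth == CV_32F || depth == CV_32S) in function 'minEnclosingCircle'
```

Emit:
step_arm(
  deltas=[
    [-0.2, -0.01, 0, 0, 0],
    [-0.2, -0.03, 0, 0, 0],
    [-0.2, -0.06, 0, 0, 0],
    [-0.2, -0.095, 0, 0, 0],
    [-0.2, -0.095, 0, 0, 0],
  ],
)

```text
time_s: 4.47
tool_pos: [0.4753, 0.097, 0.2255]
tool_rot: [-35.0, 89.7, 25.3]
force: [-0.3, 0.3, -1.9]
grip_width: 0.0581
```

```bash
python3 - <<'E'
from h import *
plan([.53,.232,.222],85.5)
def hook(c,m,d,im):
    P,u,v=world(c,m,d);C=im[v,u].astype(int)
    k=(np.hypot(P[:,0]-.71,P[:,1]-.22)<.03)&(P[:,2]>.208)&(P[:,2]<.23)&(C[:,0]-C[:,2]>80);Q=P[k].astype(np.float32)
    if len(Q)>5: print('sleeve',len(Q),cv2.minEnclosingCircle(np.ascontiguousarray(Q[:,:2])),np.median(Q,0))
    k=(P[:,0]>.58)&(P[:,0]<.69)&(abs(P[:,1]-.222)<.02)&(P[:,2]>.19)&(P[:,2]<.23)&(abs(C[:,0]-C[:,2])<60);Q=P[k]
    print(c,cv2.fitLine(np.ascontiguousarray(Q[:,:2],dtype=np.float32),cv2.DIST_HUBER,0,.01,.01).ravel())
    for x in np.arange(.59,.69,.004):
        q=Q[abs(Q[:,0]-x)<.002]
        if len(q):print(round(x,3),q[:,2].max().round(4),np.median(q[:,2]).round(4),q[:,1].mean().round(4))
for c in ['top','scene']:
    f=np.load(c+'0.npz');hook(c,camera_model(c),f['d'],f['im'])
o=monitor.get_obs();m=camera_model('wrist');im,d=read_camera('wrist');save('w2.png',im)
P,u,v=world('wrist',m,d);C=im[v,u].astype(int);T=o['tool_pos']
k=(np.hypot(P[:,0]-T[0],P[:,1]-T[1])<.05)&(abs(P[:,2]-T[2]-.017)<.008)&(C[:,0]-C[:,2]>70)
Q=P[k];print('bar',len(Q),Q.mean(0).round(4),cv2.minAreaRect(np.ascontiguousarray(Q[:,:2],dtype=np.float32)))
E
```

```text
pos [0.4753 0.097  0.2255] toolx [ 0.005  0.003 -1.   ] tooly [-0.869  0.495 -0.003] jaw 60.3 delta [0.0041 0.0194 0.1444] turn -25.2 F [-0.29  0.3  -1.92] w 0.0581 t 4.475 q [-42.  -2.  27. 108.   1.  74.  45.]
sleeve 155 ((0.7057046294212341, 0.22023892402648926), 0.017458217218518257) [0.70628697 0.21817544 0.21768905]
top [ 0.9982413  -0.0592816   0.64416695  0.22380234]
0.598 0.2199 0.2175 0.2269
0.602 0.2207 0.2186 0.2268
0.606 0.2138 0.2132 0.227
0.61 0.2101 0.2097 0.2254
0.614 0.206 0.2035 0.2266
0.618 0.2096 0.2073 0.2259
0.622 0.2067 0.2047 0.2251
0.626 0.2107 0.2057 0.226
0.63 0.2121 0.2035 0.2246
0.634 0.2153 0.2084 0.2245
0.638 0.221 0.2152 0.2245
0.642 0.2228 0.2193 0.225
0.646 0.2211 0.2171 0.2235
0.65 0.221 0.2198 0.2237
0.654 0.2214 0.2197 0.2235
0.658 0.2214 0.2184 0.223
0.662 0.2211 0.2177 0.2222
0.666 0.2222 0.2186 0.2228
0.67 0.2205 0.2189 0.2225
0.674 0.2192 0.2191 0.2219
0.678 0.2217 0.2173 0.222
0.682 0.2212 0.2173 0.2216
0.686 0.2202 0.2192 0.221
sleeve 140 ((0.7044419646263123, 0.21994562447071075), 0.017353195697069168) [0.7077189  0.21603984 0.21694589]
scene [ 0.9979313  -0.06428964  0.64213324  0.22301324]
0.598 0.2166 0.2163 0.2256
0.602 0.2188 0.2155 0.2258
0.606 0.2161 0.2081 0.2258
0.61 0.2057 0.203 0.2251
0.614 0.2053 0.2033 0.2251
0.618 0.207 0.2051 0.2243
0.622 0.2061 0.2046 0.2245
0.626 0.2042 0.2036 0.2246
0.63 0.2025 0.2022 0.2219
0.634 0.2144 0.2074 0.221
0.638 0.2191 0.2158 0.2227
0.642 0.2174 0.2162 0.223
0.646 0.2193 0.2178 0.2228
0.65 0.2194 0.2172 0.2231
0.654 0.2185 0.2184 0.2232
0.658 0.2191 0.2172 0.2212
0.662 0.2194 0.2186 0.2226
0.666 0.2207 0.2174 0.2207
0.67 0.2199 0.2174 0.2224
0.674 0.22 0.2184 0.2195
0.678 0.2187 0.2171 0.2219
0.682 0.2172 0.2161 0.2207
0.686 0.2203 0.2179 0.2198
bar 178 [0.476  0.0897 0.2402] ((0.4726051986217499, 0.08882656693458557), (0.07247532904148102, 0.020858431234955788), 54.380767822265625)
```

View pics/w2.png

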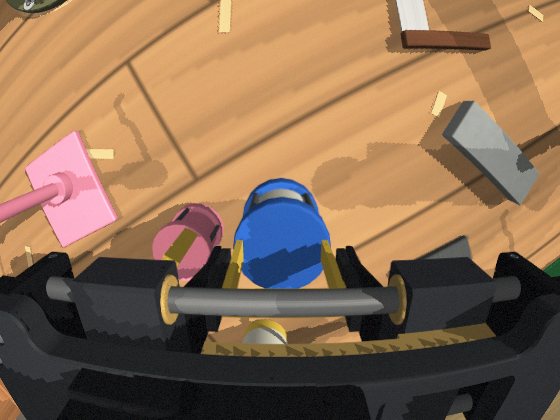

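Emit:
step_arm(
  deltas=[
    [-0.2, 0, 0.004, 0.024, -4],
    [-0.2, 0, 0.008, 0.048, -9],
    [-0.2, 0, 0.012, 0.072, -14],
    [-0.2, 0, 0.016, 0.096, -19],
    [-0.2, 0, 0.02, 0.12, -23],
    [-0.2, 0, 0.023, 0.141, -26.2],
    [-0.2, 0, 0.023, 0.141, -26.2],
    [-0.2, 0, 0.023, 0.141, -26.2],
  ],
)

```text
time_s: 5.52
tool_pos: [0.5228, 0.2289, 0.2215]
tool_rot: [139.1, 89.9, -134.5]
force: [0.4, -0.4, -2.1]
grip_width: 0.0576
```

```bash
python3 - <<'E'
from h import *
plan([.618,.225,.222],86.5)
im,d=read_camera('top');m=camera_model('top')
im2,d2=read_camera('scene');m2=camera_model('scene')
for c,i,dd,mm in [('top',im,d,m),('scene',im2,d2,m2)]:
    P,u,v=world(c,mm,dd);C=i[v,u].astype(int)
    k=(abs(P[:,0]-.525)<.05)&(abs(P[:,1]-.23)<.06)&(P[:,2]>.17)&(P[:,2]<.26)&(C[:,0]-C[:,2]>70);Q=P[k]
    print(c,len(Q),Q.mean(0) if len(Q) else 0, Q.min(0),Q.max(0))
    k=(abs(P[:,0]-.525)<.06)&(abs(P[:,1]-.23)<.06)&(P[:,2]>.06)&(P[:,2]<.2)&(C[:,2]-C[:,0]>40);Q=P[k]
    print(c,'blue',len(Q), Q.min(0),Q.max(0)) if len(Q) else 0
save('s2.png',cv2.resize(im2[150:310,280:460],(675,600),interpolation=cv2.INTER_CUBIC))
E
```

```text
pos [0.5228 0.2289 0.2215] toolx [-0.002 -0.002 -1.   ] tooly [-0.998  0.063  0.002] jaw 86.4 delta [-0.0007 -0.0952  0.0021] turn -0.1 F [ 0.37 -0.36 -2.05] w 0.0576 t 5.525 q [-46.  10.  22.  97.  -4.  74.  63.]Traceback (most recent call last):
  File "<stdin>", line 8, in <module>
    return umr_minimum(a, axis, None, out, keepdims, initial, where)
ValueError: zero-size array to reduction operation minimum which has no identity
```

```bash
python3 - <<'E'
from h import *
for c in ['scene','wrist']:
    mm=camera_model(c);i,dd=read_camera(c)
    P,u,v=world(c,mm,dd);C=i[v,u].astype(int)
    k=(abs(P[:,0]-.525)<.05)&(abs(P[:,1]-.23)<.06)&(P[:,2]>.15)&(P[:,2]<.26)&(C[:,0]-C[:,2]>70);Q=P[k]
    print(c,'yellow',len(Q))
    if len(Q): print(Q.mean(0).round(4), Q.min(0).round(4),Q.max(0).round(4))
    k=(abs(P[:,0]-.525)<.06)&(abs(P[:,1]-.23)<.06)&(P[:,2]>.06)&(P[:,2]<.2)&(C[:,2]-C[:,0]>40);Q=P[k]
    print(c,'blue',len(Q))
    if len(Q): print(Q.min(0).round(4),Q.max(0).round(4))
    if c=='scene': save('s2.png',cv2.resize(i[130:310,270:470],(667,600),interpolation=cv2.INTER_CUBIC))
E
```

```text
scene yellow 68
[0.5315 0.234  0.2273] [0.5214 0.1981 0.1809] [0.5357 0.2565 0.2436]
scene blue 296
[0.4973 0.1943 0.0999] [0.5587 0.2532 0.1799]
wrist yellow 1154
[0.5215 0.2296 0.21  ] [0.5075 0.187  0.1762] [0.5348 0.2584 0.2517]
wrist blue 7345
[0.4935 0.1958 0.0981] [0.5551 0.2593 0.1773]
```

View pics/s2.png

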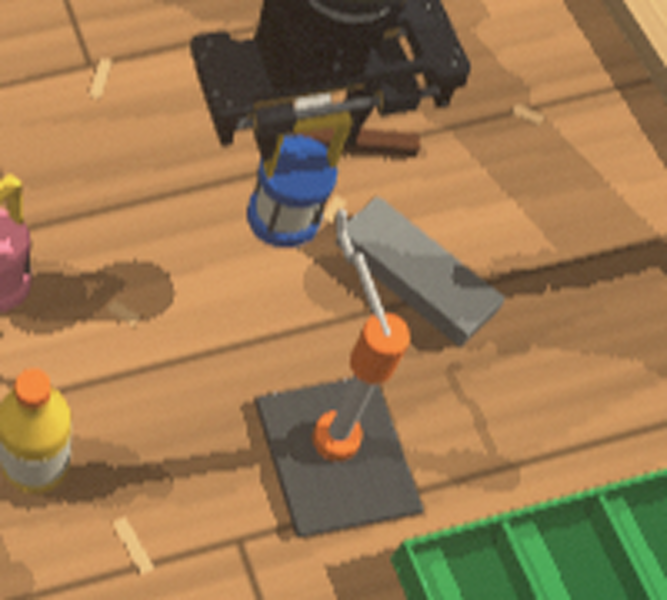

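Emit:
step_arm(
  deltas=[
    [-0.2, 0, -0.01, 0.002, 0],
    [-0.2, 0, -0.02, 0.002, 0],
    [-0.2, 0, -0.03, 0.002, 0],
    [-0.2, 0, -0.04, 0.002, 0],
    [-0.2, 0, -0.05, 0.002, 0],
    [-0.2, 0, -0.06, 0.002, 0],
    [-0.2, 0, -0.07, 0.002, 0],
    [-0.2, 0, -0.08, 0.002, 0],
    [-0.2, 0, -0.088, 0.002, 0],
    [-0.2, 0, -0.0945, 0.002, 0],
    [-0.2, 0, -0.0945, 0.002, 0],
    [-0.2, 0, -0.0945, 0.002, 0],
  ],
)

```text
time_s: 7.22
tool_pos: [0.6176, 0.2267, 0.2225]
tool_rot: [74.7, 90.0, 161.3]
force: [-0.3, 0.1, -1.7]
grip_width: 0.0581
```

```bash
python3 - <<'E'
from h import *
plan([.6175,.225,.205],86.5)
for c in ['scene','wrist']:
    mm=camera_model(c);i,dd=read_camera(c)
    P,u,v=world(c,mm,dd);C=i[v,u].astype(int)
    k=(abs(P[:,0]-.62)<.05)&(abs(P[:,1]-.225)<.06)&(P[:,2]>.15)&(P[:,2]<.26)&(C[:,0]-C[:,2]>70)&(C[:,1]-C[:,2]>40);Q=P[k]
    print(c,'yellow',len(Q))
    if len(Q): print(Q.mean(0).round(4), np.percentile(Q,[2,98],0).round(4))
    k=(abs(P[:,0]-.62)<.06)&(abs(P[:,1]-.225)<.06)&(P[:,2]>.06)&(P[:,2]<.2)&(C[:,2]-C[:,0]>40);Q=P[k]
    print(c,'blue',len(Q))
    if len(Q): print(Q.min(0).round(4),Q.max(0).round(4))
    if c=='scene': save('s3.png',cv2.resize(i[150:300,310:460],(600,600),interpolation=cv2.INTER_CUBIC))
E
```

```text
pos [0.6176 0.2267 0.2225] toolx [-0.  0. -1.] tooly [-0.998  0.061  0.   ] jaw 86.5 delta [ 0.0175  0.     -0.0017] turn 0.0 F [-0.3   0.08 -1.68] w 0.0581 t 7.225 q [-41.  21.  24.  84.  -8.  77.  70.]
scene yellow 29
[0.6263 0.2385 0.2211] [[0.6129 0.1986 0.1851]
 [0.6304 0.2531 0.2399]]
scene blue 262
[0.5991 0.1912 0.1016] [0.6522 0.2535 0.1794]
wrist yellow 1148
[0.6158 0.2275 0.2102] [[0.6106 0.1982 0.1801]
 [0.6267 0.2552 0.2396]]
wrist blue 6580
[0.5879 0.1937 0.0987] [0.6489 0.2569 0.1999]
```

View pics/s3.png

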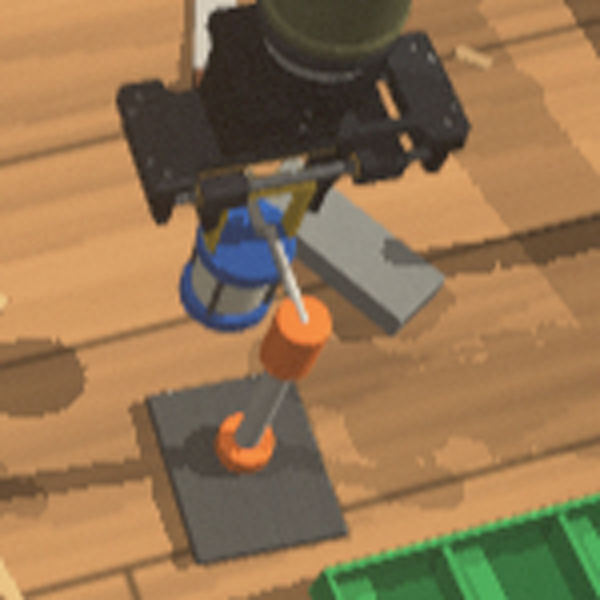

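Emit:
step_arm(
  deltas=[
    [-0.2, 0.005, 0, -0.001, 0],
    [-0.2, 0.01, 0, -0.001, 0],
    [-0.2, 0.015, 0, -0.001, 0],
    [-0.2, 0.018, 0, -0.001, 0],
    [-0.2, 0.019, 0, -0.001, 0],
    [-0.2, 0.02, 0, -0.001, 0],
    [-0.2, 0.02, 0, -0.001, 0],
  ],
)

```text
time_s: 8.2
tool_pos: [0.6179, 0.2256, 0.2027]
tool_rot: [-57.5, 90.0, 29.0]
force: [-0.2, -0.1, -2.0]
grip_width: 0.0575
```

```bash
python3 - <<'E'
from h import *
plan([.6175,.225,.2],86.5)
z=[]
for i in range(6):
    read_camera('wrist'); z.append(monitor.get_obs()['force'])
print(np.array(z).round(2))
E
```

```text
pos [0.6179 0.2256 0.2027] toolx [ 0.  0. -1.] tooly [-0.998  0.061 -0.   ] jaw 86.5 delta [ 0.0027  0.0004 -0.0006] turn 0.0 F [-0.15 -0.11 -1.95] w 0.0575 t 8.2 q [-40.  21.  23.  86.  -9.  75.  70.]
[[-0.05  0.01 -1.79]
 [ 0.66 -0.31 -1.92]
 [-0.17 -0.64 -1.64]
 [ 0.08  0.33 -0.92]
 [ 0.64 -0.22 -2.1 ]
 [-0.24  0.79 -2.64]]
```

Emit:
step_arm(
  deltas=[
    [-0.2, 0.001, 0, 0, 0],
    [-0.2, 0.002, 0, 0, 0],
    [-0.2, 0.003, 0, 0, 0],
    [-0.2, 0.004, 0, 0, 0],
    [-0.2, 0.0045, 0, 0, 0],
    [-0.2, 0.005, 0, 0, 0],
    [-0.2, 0.005, 0, 0, 0],
  ],
)

```text
time_s: 9.38
tool_pos: [0.6178, 0.2256, 0.1976]
tool_rot: [-50.8, 90.0, 35.7]
force: [-0.5, -0.6, -2.4]
grip_width: 0.0577
```

Emit:
step_arm(
  deltas=[
    [-0.2, 0.0003, 0, 0, 0],
    [-0.2, 0.0006, 0, 0, 0],
    [-0.2, 0.0009, 0, 0, 0],
    [-0.2, 0.0012, 0, 0, 0],
    [-0.2, 0.0012, 0, 0, 0],
  ],
)

```text
time_s: 10.0
tool_pos: [0.6178, 0.2256, 0.1963]
tool_rot: [37.3, 90.0, 123.8]
force: [-0.2, 0.6, -1.5]
grip_width: 0.0577
```

Emit:
step_arm(
  deltas=[
    [-0.2, 0.0003, 0, 0, 0],
    [-0.2, 0.0006, 0, 0, 0],
    [-0.2, 0.0009, 0, 0, 0],
    [-0.2, 0.0009, 0, 0, 0],
  ],
)

```text
time_s: 10.5
tool_pos: [0.6178, 0.2256, 0.1955]
tool_rot: [-6.6, 90.0, 79.9]
force: [0.1, -0.3, -2.0]
grip_width: 0.0577
```

Emit:
step_arm(
  deltas=[
    [-0.2, 0.0003, 0, 0, 0],
    [-0.2, 0.0006, 0, 0, 0],
    [-0.2, 0.0009, 0, 0, 0],
    [-0.2, 0.0009, 0, 0, 0],
  ],
)

```text
time_s: 11.0
tool_pos: [0.6178, 0.2256, 0.1946]
tool_rot: [-19.9, 90.0, 66.6]
force: [0.9, -0.2, -1.2]
grip_width: 0.0576
```

Emit:
step_arm(
  deltas=[
    [-0.2, 0.0003, 0, 0, 0],
    [-0.2, 0.0006, 0, 0, 0],
    [-0.2, 0.0006, 0, 0, 0],
  ],
)

```text
time_s: 11.38
tool_pos: [0.6178, 0.2256, 0.194]
tool_rot: [51.0, 90.0, 137.5]
force: [0.4, 0.3, -1.7]
grip_width: 0.0578
```

Emit:
step_arm(
  deltas=[
    [-0.2, 0.0003, 0, 0, 0],
    [-0.2, 0.0006, 0, 0, 0],
    [-0.2, 0.0009, 0, 0, 0],
    [-0.2, 0.0009, 0, 0, 0],
  ],
)

```text
time_s: 11.88
tool_pos: [0.6178, 0.2256, 0.1931]
tool_rot: [62.9, 90.0, 149.4]
force: [0.5, 0.2, -1.8]
grip_width: 0.058
```

Emit:
step_arm(
  deltas=[
    [-0.2, 0.0003, 0, 0, 0],
    [-0.2, 0.0006, 0, 0, 0],
    [-0.2, 0.0009, 0, 0, 0],
    [-0.2, 0.0009, 0, 0, 0],
  ],
)

```text
time_s: 12.38
tool_pos: [0.6178, 0.2256, 0.1922]
tool_rot: [-25.2, 90.0, 61.3]
force: [-0.0, 0.3, -1.7]
grip_width: 0.0579
```

Emit:
step_arm(
  deltas=[
    [-0.2, 0.0003, 0, 0, 0],
    [-0.2, 0.0006, 0, 0, 0],
    [-0.2, 0.0009, 0, 0, 0],
    [-0.2, 0.0009, 0, 0, 0],
  ],
)

```text
time_s: 12.88
tool_pos: [0.6178, 0.2256, 0.1913]
tool_rot: [-43.6, 90.0, 42.9]
force: [0.6, -0.3, -2.2]
grip_width: 0.0579
```

Emit:
step_arm(
  deltas=[
    [-0.2, 0.0003, 0, 0, 0],
    [-0.2, 0.0006, 0, 0, 0],
    [-0.2, 0.0009, 0, 0, 0],
    [-0.2, 0.0009, 0, 0, 0],
  ],
)

```text
time_s: 13.38
tool_pos: [0.6179, 0.2256, 0.1907]
tool_rot: [-47.5, 90.0, 39.0]
force: [-1.4, -0.6, 1.1]
grip_width: 0.058
```

```bash
cat > f.py <<'E'
from h import *
z=[]
for i in range(8):
    read_camera('scene'); o=monitor.get_obs(); z.append(o['force'])
z=np.array(z);print(z[:,2].round(2),z.mean(0).round(2),o['tool_pos'].round(4),o['grip_width'],o['time_s'])
E
python3 f.py
```

```text
[1.03 1.37 0.8  1.82 2.13 1.55 1.54 1.54] [-1.28 -0.16  1.47] [0.6179 0.2256 0.1906] 0.057769135331159904 13.775
```

Emit:
step_arm(
  deltas=[
    [-0.2, 0.0002, 0, 0, 0],
    [-0.2, 0.0004, 0, 0, 0],
    [-0.2, 0.0004, 0, 0, 0],
  ],
)

```text
time_s: 14.15
tool_pos: [0.618, 0.2257, 0.1903]
tool_rot: [-52.6, 90.0, 33.9]
force: [-1.1, -0.0, 4.7]
grip_width: 0.0576
```

Emit:
step_arm(
  deltas=[
    [-0.2, 0.0002, 0, 0, 0],
    [-0.2, 0.0004, 0, 0, 0],
    [-0.2, 0.0004, 0, 0, 0],
  ],
)

```text
time_s: 14.52
tool_pos: [0.6179, 0.2256, 0.1899]
tool_rot: [-51.5, 90.0, 35.0]
force: [-2.1, -0.8, 5.1]
grip_width: 0.0576
```

```bash
python3 f.py
```

```text
[5.26 4.82 4.55 5.88 5.27 5.14 4.64 5.52] [-1.72 -0.24  5.14] [0.6179 0.2256 0.1899] 0.05760111737649507 14.925
```

Emit:
step_arm(
  deltas=[
    [-0.2, 0.0002, 0, 0, 0],
    [-0.2, 0.0004, 0, 0, 0],
    [-0.2, 0.0004, 0, 0, 0],
  ],
)

```text
time_s: 15.3
tool_pos: [0.618, 0.2256, 0.1898]
tool_rot: [-52.2, 90.0, 34.3]
force: [-1.5, -1.3, 7.0]
grip_width: 0.058
```

```bash
python3 f.py;python3 f.py; python3 f.py
```

```text
[5.58 5.4  5.81 6.05 5.61 6.08 5.88 6.07] [-2.05 -0.46  5.81] [0.618  0.2256 0.1898] 0.05812236988271349 15.7
[6.06 5.64 5.76 6.43 5.49 5.53 6.94 4.8 ] [-2.18 -0.73  5.83] [0.618  0.2256 0.1898] 0.05750980112908655 16.1
[6.64 5.4  6.48 5.63 6.19 5.17 6.42 5.61] [-2.17 -0.5   5.94] [0.618  0.2256 0.1898] 0.057693581872881955 16.5
```

Emit:
step_arm(
  deltas=[
    [-0.2, 0.0002, 0, 0, 0],
    [-0.2, 0.0004, 0, 0, 0],
    [-0.2, 0.0004, 0, 0, 0],
  ],
)

```text
time_s: 16.88
tool_pos: [0.618, 0.2257, 0.1896]
tool_rot: [-50.0, 89.9, 36.6]
force: [-2.1, -1.3, 6.0]
grip_width: 0.0576
```

```bash
python3 f.py;python3 f.py
```

```text
[6.54 6.83 7.13 6.37 6.57 6.96 7.32 6.69] [-2.31 -0.51  6.8 ] [0.618  0.2257 0.1896] 0.05793227565520443 17.275
[6.21 7.45 6.3  5.38 7.16 6.39 8.15 7.39] [-2.43 -0.7   6.8 ] [0.618  0.2256 0.1896] 0.057635864625361945 17.675
```

Emit:
step_arm(
  deltas=[
    [-0.2, -0.0004, 0, 0, 0],
    [-0.2, -0.0008, 0, 0, 0],
    [-0.2, -0.0012, 0, 0, 0],
    [-0.2, -0.0015, 0, 0, 0],
    [-0.2, -0.0015, 0, 0, 0],
  ],
)

```text
time_s: 18.3
tool_pos: [0.6179, 0.2256, 0.1902]
tool_rot: [-72.4, 90.0, 14.1]
force: [-0.4, 0.5, 4.2]
grip_width: 0.0577
```

```bash
python3 f.py
```

```text
[3.64 3.1  3.52 2.79 3.06 3.88 3.81 3.27] [-0.93 -0.19  3.38] [0.6179 0.2256 0.1902] 0.057759049022511603 18.7
```

Emit:
step_arm(
  deltas=[
    [-0.2, -0.0004, 0, 0, 0],
    [-0.2, -0.0008, 0, 0, 0],
    [-0.2, -0.0008, 0, 0, 0],
  ],
)

```text
time_s: 19.08
tool_pos: [0.6178, 0.2256, 0.1908]
tool_rot: [149.3, 90.0, -124.2]
force: [0.0, -0.1, 1.3]
grip_width: 0.0579
```

```bash
python3 f.py
```

```text
[ 0.3   1.22  0.29  0.62  0.11 -0.4   0.08 -0.53] [0.36 0.33 0.21] [0.6178 0.2256 0.1909] 0.058099025421521434 19.475
```

Emit:
step_arm(
  deltas=[
    [-0.2, 0, 0, 0, 0],
    [-0.2, 0, 0, 0, 0],
    [0.36, 0, 0, 0, 0],
    [0.4, 0, 0, 0, 0],
    [0.5, 0, 0, 0, 0],
    [0.6, 0, 0, 0, 0],
    [0.8, 0, 0, 0, 0],
    [0.95, 0, 0, 0, 0],
    [0.95, 0, 0, 0, 0],
    [0.95, 0, 0, 0, 0],
    [0.95, 0, 0, 0, 0],
  ],
  newtons=4,
)

```text
time_s: 20.85
tool_pos: [0.6178, 0.2256, 0.1911]
tool_rot: [-38.8, 90.0, 47.7]
force: [0.1, -0.4, 0.6]
grip_width: 0.0848
```

```bash
python3 - <<'E'
from h import *
plan([.618,.2256,.30],86.5)
mm=camera_model('wrist');i,dd=read_camera('wrist');save('w3.png',i)
P,u,v=world('wrist',mm,dd);C=i[v,u].astype(int)
k=(abs(P[:,0]-.62)<.05)&(abs(P[:,1]-.225)<.06)&(P[:,2]>.14)&(P[:,2]<.26)&(C[:,0]-C[:,2]>70)&(C[:,1]-C[:,2]>40);Q=P[k]
print('yellow',len(Q),Q.mean(0).round(4), np.percentile(Q,[2,98],0).round(4))
E
```

```text
pos [0.6178 0.2256 0.1911] toolx [ 0.  0. -1.] tooly [-0.998  0.061 -0.   ] jaw 86.5 delta [-0.1089 -0.0002  0.    ] turn 0.0 F [ 0.1  -0.44  0.6 ] w 0.0848 t 20.85 q [-40.  22.  23.  87.  -9.  74.  70.]
yellow 1142 [0.6085 0.2202 0.1928] [[0.5776 0.1807 0.148 ]
 [0.6262 0.2553 0.2595]]
```

View pics/w3.png

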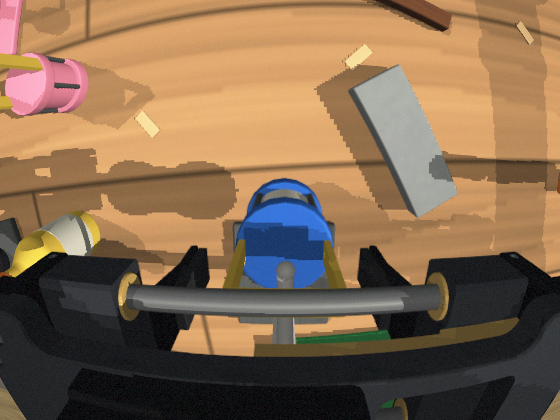

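Emit:
step_arm(
  deltas=[
    [1, -0.005, 0, 0, 0],
    [1, -0.015, 0, 0, 0],
    [1, -0.03, 0, 0, 0],
    [1, -0.05, 0, 0, 0],
    [1, -0.075, 0, 0, 0],
    [1, -0.1, 0, 0, 0],
    [1, -0.13, 0, 0, 0],
    [1, -0.15, 0, 0, 0],
    [1, -0.15, 0, 0, 0],
    [1, -0.15, 0, 0, 0],
  ],
)

```text
time_s: 22.15
tool_pos: [0.6176, 0.2255, 0.3407]
tool_rot: [102.7, 90.0, -170.8]
force: [1.2, -0.9, -0.4]
grip_width: 0.0871
```

```bash
python3 - <<'E'
from h import *
for n in range(2):
    mm=camera_model('wrist');i,dd=read_camera('wrist')
    P,u,v=world('wrist',mm,dd);C=i[v,u].astype(int)
    k=(abs(P[:,0]-.62)<.03)&(abs(P[:,1]-.225)<.045)&(P[:,2]>.195)&(P[:,2]<.225)&(C[:,0]-C[:,2]>70)&(C[:,1]-C[:,2]>40);Q=P[k]
    print('bar',len(Q),Q.mean(0).round(4),np.percentile(Q,[2,98],0).round(4),cv2.minAreaRect(np.ascontiguousarray(Q[:,:2],dtype=np.float32)))
    for _ in range(6): read_camera('scene')
i,d=read_camera('scene')
save('end.png',np.hstack([cv2.resize(i[150:300,310:460],(400,400)),cv2.resize(read_camera('wrist')[0],(400,400))]))
E
```

```text
bar 1055 [0.6197 0.2258 0.2071] [[0.612  0.1981 0.2028]
 [0.628  0.2534 0.2088]] ((0.6203972697257996, 0.22575628757476807), (0.057368386536836624, 0.014717363752424717), 85.8483657836914)
bar 1056 [0.6198 0.2257 0.2071] [[0.612  0.1982 0.203 ]
 [0.6282 0.2534 0.2087]] ((0.6204863786697388, 0.2257423996925354), (0.057288236916065216, 0.014823694713413715), 86.32194519042969)
```

View pics/end.png

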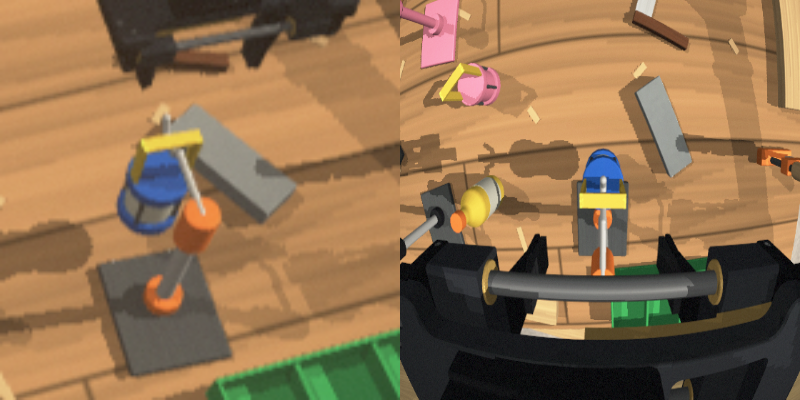

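The lantern hangs on the orange stand's hook. Its bar is at (0.620, 0.226) against a seat estimate of (0.620, 0.225), it stays still between two looks, and the gripper is clear.

```bash
python3 -c "
from h import *
print(env.sign_off())"
```

```text
the job is handed in; nothing more can be done
None
```

The blue lantern is hanging still on the orange stand's hook, and the job was handed in at about 23 s of the 70 s allowed; hand-in gave no verdict.

- **Setting down:** I gripped the lantern by its yellow strap legs, slid the bar over the hook tip and lowered it in sub-millimetre steps. It touched at about 3.4 N.
- **Tug:** I held about 7–9 N on the hook for over two seconds, reaching 8.7 N on average. These forces are wrist readings less the lantern's weight, with about 0.5 N of noise. I then eased off until the hook carried the weight, opened the gripper and withdrew straight up.
- **Last checks:** The bar's middle lies about 1 mm from my estimate of the hook's seat. The bar's top read about 207 mm, which puts its underside near 203 mm, close to the nominal 205 mm. Two looks about 0.35 s apart agreed to 0.1 mm, and the gripper is 150 mm above, touching nothing.
- **Not fully checked:** I did not re-measure the bystanders. None looked moved in the final pictures, but the plane was not clearly in view. A sideways force of about 2 N showed during the tug, and it was gone once I eased off.

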